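# Lengthen the telescoping tube rest by one hole

### The arm

A 6-joint arm with a two-finger parallel gripper is mounted at the origin on the work surface. World frame = base frame: x ahead of the robot, y to its left, z up, the work surface at z = 0. Lengths are in mm, angles in degrees, forces in N, time in s.
With the tool pointing down it reaches from about 250 to 725 mm from the base axis. Payload 9.7 kg.
Tool frame: the origin (TCP) lies between the finger pads; the fingertips stand 17 mm ahead of it and the grasp point (between the pads) lies 2 mm behind it; z points along the fingers, y is the line along which they close (so a half turn about z gives the same grasp; the last joint's range is limited). The gripper opens to 85 mm and grips with 20 to 120 N. Pads are 22 mm wide; open, the fingers measure 114 mm over their backs; the gripper's body (76 mm by 85 mm) begins 54 mm behind the grasp point. The pads swing forward as they close: fully open they stand 13 mm farther back than shut.
Start: joints at [-69.901, 4.979, 10.078, 95.1, 0, 90], TCP at [189.004, -516.502, 216.784] pointing down, gripper open.
Joint ranges: [-179.16, 179.16], [-48.56, 103.87], [-65.8, 70.77], [-126.05, 130.52], [-82.76, 87.17], [-180, 180]. Speed limits (degrees/s): [127.2, 127.2, 147.25, 180, 180, 180].

### API

Orientations are given as [roll, pitch, yaw] about the fixed x, y, z axes, in that order (R = Rz(yaw) Ry(pitch) Rx(roll)).
In Python, from cell import ctrl, imaging gives the robot as it stands.
- The arm moves only by the tool step_arm, never from a script. Its argument "rows" is a list of rows, each an object with "rotation": the turn, a rotation vector about the tool's x, y, z in degrees, a list of three; "slide": the shift along the tool's x, y, z in units of 50 mm (1.0 is 50 mm), a list of three; "hand": the opening in per cent of the stroke, from 0 (shut) to 100 (fully open). In form: [{"rotation": [rx, ry, rz], "slide": [tx, ty, tz], "hand": hand}, ...]. A call has 1 to 5 rows; each row is the pose to reach, as a shift and turn from the pose commanded when the call began, along the tool's axes at that moment; what a row does not reach only later rows make up. A row lasts 1/8 s, in which the tool goes at most 62.5 mm and 10.7 degrees, less where a joint would pass 70% of its speed; a pose out of reach is approached as far as the arm can. A call with a gripper value outside its range is refused whole. The fingers move at their own pace and stop on an object; "force" is the grip in N (left out, the last holds). Time passes only in rows, so rows that repeat a pose let the fingers close. It gives the time, the measured TCP pose, the force, the opening and the grip force at its end, in the units of the state.
- ctrl.read_state(): the state, without advancing time (a new reading comes with each control period).
- imaging.grab_frame(name): name is "side" or "top" or "wrist"; returns the picture (400x640x3 uint8, red, green, blue); there is no depth.
- imaging.get_calibration(name): a dict with "fx", "fy", "cx", "cy" (pixels), "R" (3x3) and "t" (3): a world point X has camera coordinates R X + t; the wrist camera has in their place "mount" (4x4, takes a point from camera to tool coordinates, whose origin is the TCP and whose axes are the flange's). Camera axes: x right, y down, z forward; pixel columns grow to the right and rows downward; lengths in mm; the calibration is good to about 2 mm. A picture is of the moment at which its call begins: read the wrist's pose just before it. get_calibration takes no time and is no camera call.
- ctrl.hand_in(): hands the job in; it is judged then, once.
Trained networks look in the newest picture that a camera, given by its name, has taken for a name from the list of things; names that differ only in an ending like _2 or _b are one class to them, and where a whole thing is asked for, a point or a joint stands for the part that bears it (a point fixed in the world has none). Each returns a list of dicts, best first, with "confidence" (0 to 1); they miss things now and then, are a little off and sometimes report something else, mostly with a low value. They report only what shows in the picture. A call takes as long as a camera call.
- imaging.outline_of(camera, target): "region" (400x640 bool, what is visible of it) and "point" ([column, row] in pixels, amid what is visible of it).
The state is a dict: "clock": time; "joint_positions": joint angles; "dq": joint speeds; "effort": joint torques, N m; "tcp_pos": TCP position; "orientation": TCP orientation; "force": force on the tool from outside, world axes, zero at the start; "moment": the same for the moment, N m; "width": finger opening in mm; "gripper_force": force on a finger pad.
Only numpy, scipy, OpenCV 4.12 (cv2) and the standard library are available. Lean on these libraries where they do the work, as an engineer would, in place of code of your own. Each camera call takes 0.05 s, during which the arm holds its last target. There are 200 camera calls.

### The job

The tube rest is too short for the next batch. Squeeze its sprung stud in and slide the outer sleeve outward until the stud snaps out through the next hole; then push the sleeve back inward with about 10 N to prove that it is locked, never straining the stud hard. Last, fold the clamp lever down flat, and leave everything else on the bench where it is.

Things in the scene. Friction and masses are not known exactly. Their poses are not given: they have to be found in the camera images.
- rest: The tube rest, screwed down: grey plate 360 x 90 x 10 mm with a level 20 mm square inner tube, axis 60 mm above the bench. Origin: on the bench below the tube's axis, at the stud. x points along the tube, outward (the way the sleeve must slide); z up; y to the side where the stud sticks out. Inward end: a black block, x -162 to -128 mm, y +-25 mm, with a V notch up to 128 mm high (y +-35 mm).
- grip (a point): Point of the outer sleeve on the tube's axis at its first hole, where the stud starts. The sleeve is aluminium, 26 mm wide (y +-13), from 46 to 74 mm above the bench, free below, from 90 mm inward to 120 mm outward of this point. A finger pad here pushes the stud flush while both pads clamp the sleeve (40 to 60 N grip), which can then be drawn along in the same grasp.
- nose (a point): Top middle of the sleeve's outward end piece, 105 mm outward of grip and 74 mm above the bench: below it a black foot (y +-25 mm) that glides on the plate; 9 mm farther outward an upright black V notch, 70 mm wide, up to 126 mm above the bench.
- sleeve (a joint): Slide of the sleeve in m: 0 with the stud in the first hole, growing outward; +-1 mm of play in a hole. Slides with 3 N of friction; getting the squeezed stud off the hole's edge takes 5 to 15 N more. Once the stud pops into the second hole the sleeve is locked both ways. The stud is proved by 4 N or more between it and the sleeve (so some 7 to 12 N on the sleeve) and spoilt by over 25 N.
- stud_tip (a point): Tip of the round sprung stud (10 mm, domed, dark steel) carried by the inner tube; at first 5 mm out of the sleeve's wall. The second hole (12 mm, like the first, in a steel plate let into the same 2 mm wall; index_c0 is its edge outward of the hole) lies 38 to 60 mm inward of the first (it varies); the sleeve locks at that value. Keep the finger pad off it.
- stud (a joint): How far the stud is pressed in, in m: 0 popped fully out through a hole, 0.005 flush with the sleeve's outer face, 0.007 wholly behind the wall (then the sleeve slides free). Its spring pushes out with 2.5 N at 0 and 5.3 N at 0.007.
- clamp_hinge (a point): The axis of the clamp lever, on top of the sleeve, 82 mm above the bench and 55 mm outward of the point grip; it moves with the sleeve. The axis is level and square to the tube. Two black ears (18 mm along the tube, 8 to 14 mm off its middle plane, up to 87 mm high) hold it.
- clamp_tip (a point): Top end of the clamp lever, a black bar 14 mm wide (across the tube) and 8 mm thick that reaches 42 mm from its axis; the point is on its middle plane.
- clamp (a joint): Angle of the clamp lever in rad: 0 upright, growing as it folds outward, 1.4 folded down flat against its stop, pointing outward above the sleeve. It stays where it is left (about 1 N at its tip turns it).
- tube_a: Bystander: a clear capped tube, 12 mm high, lying on the plate beside the sleeve. Origin: centre of its underside.
- tube_b: Bystander: a clear tube 220 mm long with a cap, 12 mm high, lying on the bench. Origin: centre of its underside.
- tube_c: Bystander: another such tube.
- cap_tray: Bystander: an open white tray 100 x 140 x 30 mm. Origin: centre of its underside.
- flask: Bystander: a white bottle, 56 mm wide, 130 mm high. Origin: centre of its underside.
- loupe: Bystander: a black eyepiece loupe, 48 mm wide, 35 mm high, standing by the rest. Origin: centre of its underside.
- driver: Bystander: a screwdriver 170 mm long, lying on the bench. Origin: centre of its underside.

How it is judged:
By the outcome, as a careful person would: the job done as asked, in the order asked, and still so for the second after the job is handed in, with the robot touching nothing.
It also fails if it takes over 51 s, if anything falls off the work surface, if the arm or the gripper's body presses on something with over 40 N, if the wrist force passes 120 N, or if a joint passes its speed limit or range.

## Working session

There is one attempt and no reset: what is moved stays moved. The work goes in short steps, Python scripts to look and compute and a tool call to move; the robot and the scene stay as the last step left them, time stands still between calls to the robot, and variables do not carry over. Pictures are saved under pics/ and viewed, at most 10 in all, crops included, and the job is handed in when it is done.

Besides the shell and the picture viewer there is one more tool, called in YAML: its name, and indented under it one key for each argument. step_arm: Moves the arm, as the interface text tells. Its arguments: {"type":"object","properties":{"rows":{"type":"array","items":{"type":"object","properties":{"rotation":{"type":"array","items":{"type":"number"}},"slide":{"type":"array","items":{"type":"number"}},"hand":{"type":"number"}}}},"force":{"type":"number"}},"required":["rows"]}

```bash
mkdir -p pics; ls
cat > h.py <<'E'
import numpy as np, cv2
from cell import ctrl, imaging
from scipy.spatial.transform import Rotation as Ro
def cal(n):
    c=imaging.get_calibration(n)
    K=np.array([[c['fx'],0,c['cx']],[0,c['fy'],c['cy']],[0,0,1.]])
    if 'mount' in c:
        s=ctrl.read_state(); T=np.eye(4); T[:3,:3]=Ro.from_euler('xyz',s['orientation'],degrees=True).as_matrix(); T[:3,3]=s['tcp_pos']
        M=np.linalg.inv(T@np.array(c['mount'])); return K,M[:3,:3],M[:3,3]
    return K,np.array(c['R']),np.array(c['t'])
def at_z(C,uv,z):
    K,R,t=C; d=R.T@np.linalg.inv(K)@np.array([uv[0],uv[1],1.]); o=-R.T@t
    return o+d*(z-o[2])/d[2]
def proj(C,X):
    K,R,t=C; p=K@(R@np.array(X,float)+t); return p[:2]/p[2]
def save(n,im): cv2.imwrite('pics/'+n,cv2.cvtColor(im,cv2.COLOR_RGB2BGR))
E
python3 - <<'E'
from h import *
s=ctrl.read_state(); print(s)
ims={}
for n in('side','top'):
    ims[n]=imaging.grab_frame(n); C=cal(n); print(n,-C[1].T@C[2])
    for t,z in(('stud_tip',60),('nose',74),('clamp_tip',120),('clamp_hinge',82),('grip',60),('rest',10),('tube_a',6),('loupe',17),('flask',65)):
        for o in imaging.outline_of(n,t)[:2]:
            print(n,t,round(o['confidence'],2),np.round(o['point']),np.round(at_z(C,o['point'],z)),o['region'].sum())
save('a.png',cv2.resize(np.vstack([ims['top'],ims['side']]),(480*2//1*0+480,600)))
save('top.png',cv2.resize(ims['top'],(800,500))); save('side.png',cv2.resize(ims['side'],(800,500)))
E
```

```text
pics
{'clock': 0.0, 'joint_positions': array([-6.99011065e+01,  5.00907579e+00,  1.00343151e+01,  9.50997376e+01,
       -2.36956268e-03,  8.99997939e+01]), 'dq': array([-0.08224889,  0.06244977,  0.02898845,  0.03045807,  0.06942231,
       -0.04908566]), 'effort': array([ 2.26601325e-03, -5.20400763e+01,  4.64794743e+01,  1.66205404e-02,
        7.41980762e-05, -1.07973602e-05]), 'tcp_pos': array([ 188.90430117, -516.27219924,  216.1012637 ]), 'orientation': array([-1.79925502e+02,  2.36929265e-03,  2.00991027e+01]), 'force': array([ 0.31649927, -0.46815724, -0.01512663]), 'moment': array([ 0.04630014, -0.00290378, -0.0068577 ]), 'gripper_force': 0.0, 'width': 85.40916096255205}
side [-287.98660523  792.85941488 1075.1083    ]
side stud_tip 0.6 [276. 203.] [624. 105.  60.] 146
side nose 0.61 [289. 232.] [481. 168.  74.] 1010
side clamp_tip 0.52 [285. 224.] [479. 184. 120.] 29
side clamp_hinge 0.79 [287. 227.] [495. 163.  82.] 1031
side grip 0.57 [289. 229.] [503. 150.  60.] 1058
side rest 0.82 [282. 232.] [549. 145.  10.] 3042
side tube_a 0.68 [369. 166.] [ 600. -340.    6.] 74
side tube_a 0.56 [263. 236.] [578. 201.   6.] 148
side loupe 0.42 [275. 199.] [682.  63.  17.] 129
side flask 0.57 [186. 246.] [649. 432.  65.] 612
top [ 431.71924836   55.31101345 1298.74777929]
top nose 0.72 [267. 214.] [518. 162.  74.] 1000
top clamp_hinge 0.94 [265. 210.] [528. 166.  82.] 1009
top grip 0.57 [269. 211.] [526. 156.  60.] 1048
top rest 0.74 [455. 181.] [ 626. -352.   10.] 371
top tube_a 0.77 [257. 198.] [565. 196.   6.] 256
top tube_a 0.74 [179. 153.] [688. 415.   6.] 555
top loupe 0.52 [302. 158.] [680.  74.  17.] 173
top flask 0.78 [178. 151.] [680. 403.  65.] 517
```

Run:
```python
from h import *
t=imaging.grab_frame('top')
save('t1.png',cv2.resize(t[90:310,140:440],(800,587),interpolation=cv2.INTER_CUBIC))
t=imaging.grab_frame('side')
save('s1.png',cv2.resize(t[120:340,140:440],(800,587),interpolation=cv2.INTER_CUBIC))
```

```text
(no output)
```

View pics/t1.png

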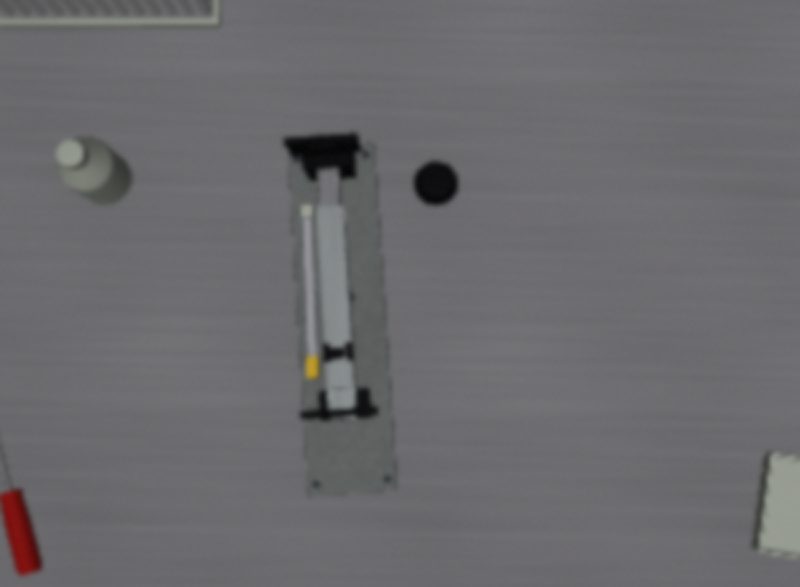

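View pics/s1.png

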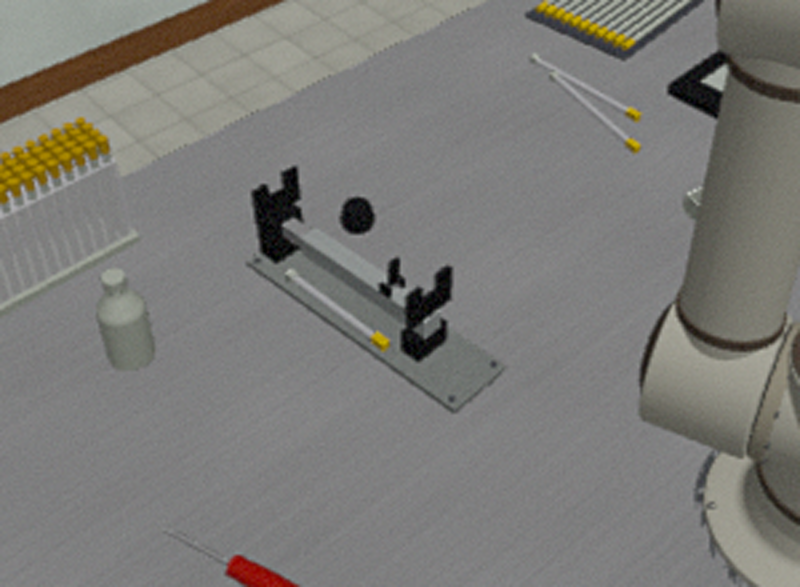

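The top crop shows the rest with its outward end toward the robot: the sleeve runs from (330,206) to (341,405), the stud is at about (352,296) on the -y side, the lever ears are at (337,352), and tube_a is on the +y side. The side crop shows the lever upright, at about (393,270).

Run:
```python
from h import *
C=cal('top'); f=lambda u,v,z:at_z(C,(140+u*300/800,90+v*220/587),z)
for n,u,v,z in(('inw',331,206,74),('out',341,405,74),('ear',337,352,87),('stud',354,296,60),('p1',375,144,10),('p2',397,488,10),('p3',307,494,10),('p4',287,150,10),('tubeend',313,370,6),('tubeend2',306,210,6),('loupe',436,183,35)):
    print(n,np.round(f(u,v,z),1))
print(C[0]); c=imaging.get_calibration('wrist'); print(c)
```

```text
inw [641.3 171.8  74. ]
out [446.  156.1  74. ]
ear [496.7 160.4  87. ]
stud [554.  147.6  60. ]
p1 [718.8 134.1  10. ]
p2 [363.9 101.9  10. ]
p3 [356.1 193.   10. ]
p4 [710.2 225.5  10. ]
tubeend [482.  191.5   6. ]
tubeend2 [648.1 204.1   6. ]
loupe [674.3  69.2  35. ]
[[470.19573815   0.         315.45456825]
 [  0.         470.19573815 201.53368202]
 [  0.           0.           1.        ]]
{'fx': 333.14334692527865, 'fy': 333.14334692527865, 'cx': 322.783573583141, 'cy': 199.5863210443457, 'mount': array([[ 1.10226603e-03, -9.63935132e-01, -2.66135014e-01,
         6.75206293e+01],
       [ 9.99999387e-01,  1.03539402e-03,  3.91578239e-04,
         3.19207654e-02],
       [-1.01901420e-04, -2.66135282e-01,  9.63935683e-01,
        -1.58184521e+02],
       [ 0.00000000e+00,  0.00000000e+00,  0.00000000e+00,
         1.00000000e+00]])}
```

```bash
cat >> h.py <<'E'
def go(p,R):
    s=ctrl.read_state(); R0=Ro.from_euler('xyz',s['orientation'],degrees=True)
    print('slide',np.round(R0.inv().apply(np.array(p)-s['tcp_pos'])/50,3),'rot',np.round((R0.inv()*R).as_rotvec(degrees=True),2))
def down(yaw,tx=0): return Ro.from_euler('xyz',[180,0,yaw],degrees=True)*Ro.from_rotvec([tx,0,0],degrees=True)
E
python3 -c "
from h import *
go((574,84,150),down(5.1,40))"
```

```text
slide [11.358 -8.633  1.335] rot [39.77  5.23 14.38]
```

step_arm:
  rows:
    - {"rotation": [39.8, 5.2, 14.4], "slide": [11.36, -8.63, 0.6], "hand": 100}
    - {"rotation": [39.8, 5.2, 14.4], "slide": [11.36, -8.63, 0.6], "hand": 100}
    - {"rotation": [39.8, 5.2, 14.4], "slide": [11.36, -8.63, 0.6], "hand": 100}
    - {"rotation": [39.8, 5.2, 14.4], "slide": [11.36, -8.63, 0.6], "hand": 100}
    - {"rotation": [39.8, 5.2, 14.4], "slide": [11.36, -8.63, 0.6], "hand": 100}

```text
clock: 1.72
tcp_pos: [358.4, -253.2, 199.3]
orientation: [-139.4, 0.4, 4.9]
force: [0.5, 0.1, 0.6]
width: 85.3
gripper_force: 0.0
```

```bash
python3 -c "
from h import *
go((574,84,150),down(5.1,40))"
```

```text
slide [ 4.883 -4.201  4.852] rot [-0.57  0.19 -0.36]
```

step_arm:
  rows:
    - {"rotation": [0, 0, 0], "slide": [4.8, -4.1, 4.6], "hand": 100}
    - {"rotation": [0, 0, 0], "slide": [4.8, -4.1, 4.6], "hand": 100}
    - {"rotation": [0, 0, 0], "slide": [4.8, -4.1, 4.6], "hand": 100}
    - {"rotation": [0, 0, 0], "slide": [4.8, -4.1, 4.6], "hand": 100}
    - {"rotation": [0, 0, 0], "slide": [4.8, -4.1, 4.6], "hand": 100}

```text
clock: 2.35
tcp_pos: [528.1, 8.3, 168.0]
orientation: [-140.0, 0.0, 5.1]
force: [0.1, -0.8, -0.1]
width: 85.6
gripper_force: 0.0
```

```bash
python3 -c "
from h import *
go((574,84,150),down(5.1,40))"
```

```text
slide [ 1.05  -0.862  1.192] rot [-0.02  0.02 -0.01]
```

step_arm:
  rows:
    - {"rotation": [0, 0, 0], "slide": [1.0, -0.82, 1.1], "hand": 100}
    - {"rotation": [0, 0, 0], "slide": [1.0, -0.82, 1.1], "hand": 100}
    - {"rotation": [0, 0, 0], "slide": [1.0, -0.82, 1.1], "hand": 100}
    - {"rotation": [0, 0, 0], "slide": [1.0, -0.82, 1.1], "hand": 100}

```text
clock: 2.85
tcp_pos: [570.8, 76.8, 152.4]
orientation: [-140.0, 0.0, 5.1]
force: [0.3, -0.3, -0.1]
width: 85.5
gripper_force: 0.0
```

Run:
```python
from h import *
C=cal('wrist'); im=imaging.grab_frame('wrist'); s=ctrl.read_state(); print(s['tcp_pos'],s['dq'].round(1))
for t in ('stud_tip','index_c0','clamp_hinge','clamp_tip','nose'):
    try:
        for o in imaging.outline_of('wrist',t)[:2]: print(t,round(o['confidence'],2),np.round(o['point'],1),o['region'].sum(),at_z(C,o['point'],60).round(1))
    except Exception as e: print(t,e)
print(proj(C,(553,148,60)),proj(C,(603,152,60)))
save('w1.png',cv2.resize(im,(800,500),interpolation=cv2.INTER_CUBIC))
```

```text
[570.89057309  76.46526721 152.5196893 ] [-0.5 -0.1  0.  -0.   0.1  0.2]
stud_tip 0.44 [182.3 249.3] 425 [407.  411.6  60. ]
index_c0 it knows: cap_tray, clamp, clamp_hinge, clamp_tip, driver, flask, grip, loupe, nose, rest, sleeve, stud, stud_tip, tube
clamp_hinge 0.6 [307.4 252.8] 13619 [496.9 168.1  60. ]
clamp_hinge 0.46 [280.6 273.9] 821 [458.1 203.6  60. ]
clamp_tip 0.64 [279.9 276.2] 708 [454.9 204.6  60. ]
nose 0.91 [306.9 255.8] 13698 [493.5 168.5  60. ]
[328.08047772 202.667004  ] [328.74367018 143.86046526]
```

View pics/w1.png

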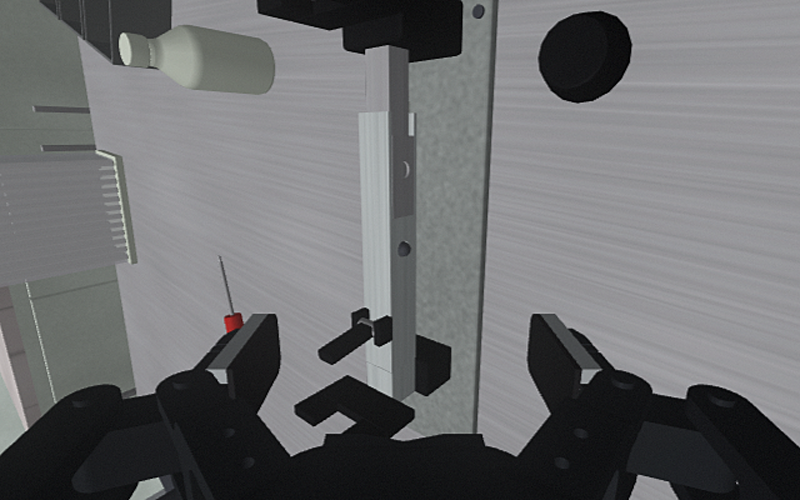

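The wrist view shows the stud at (404,249) and the second hole at (406,170), both in the -y wall. The block end of the plate and the loupe are well clear, and the lever is at (350,340).

Run:
```python
from h import *
C=cal('wrist'); im=imaging.grab_frame('wrist')
p=lambda u,v,z:at_z(C,(u*.8,v*.8),z)
a=p(404,249,60); b=p(406.5,170,60)
print('stud',a,'hole',b,np.linalg.norm(a-b))
for u,v in((373,113),(379,385),(359,113),(387,113),(366,377)): print(p(u,v,74).round(1))
print('ears',p(360,314,87),p(384,322,87))
c=im[110:230,260:380]; save('w2.png',cv2.resize(c,(600,600),interpolation=cv2.INTER_CUBIC))
```

```text
stud [554.93810662 153.37040003  60.        ] hole [609.10958477 155.99416567  60.        ] 54.2349812520054
[643.2 175.1  74. ]
[448.1 157.   74. ]
[642.4 187.7  74. ]
[643.9 163.1  74. ]
[448.1 170.8  74. ]
ears [508.83306735 167.03902749  87.        ] [511.67259864 144.33908463  87.        ]
```

View pics/w2.png

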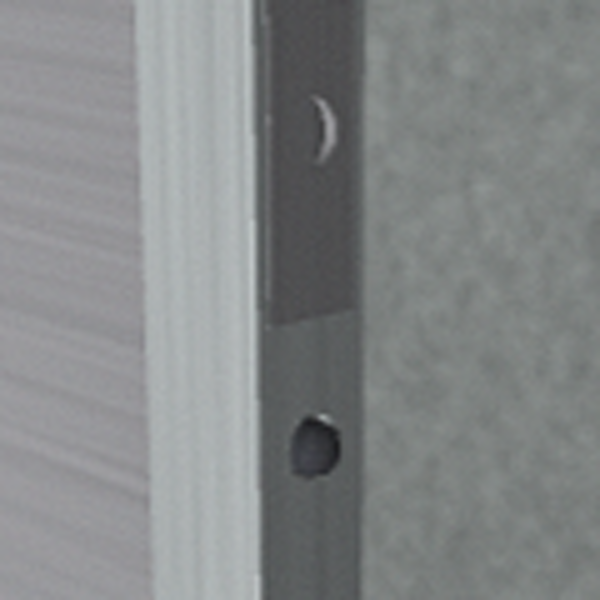

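The crop shows the first hole with the stud centred near (314,446) and the second hole's crescent spanning 95–165, so the spacing is about 54 mm. Now I go above the grip for a straight look.

```bash
python3 -c "
from h import *
go((553,166,150),down(5.2))"
```

```text
slide [-0.203 -1.357  1.204] rot [-4.002e+01 -3.000e-02 -1.700e-01]
```

step_arm:
  rows:
    - {"rotation": [-40, 0, -0.1], "slide": [-0.2, -1.36, 1.2], "hand": 100}
    - {"rotation": [-40, 0, -0.1], "slide": [-0.2, -1.36, 1.2], "hand": 100}
    - {"rotation": [-40, 0, -0.1], "slide": [-0.2, -1.36, 1.2], "hand": 100}
    - {"rotation": [-40, 0, -0.1], "slide": [-0.2, -1.36, 1.2], "hand": 100}
    - {"rotation": [-40, 0, -0.1], "slide": [-0.2, -1.36, 1.2], "hand": 100}

```text
clock: 3.78
tcp_pos: [562.4, 114.4, 150.5]
orientation: [-177.6, 0.1, 10.3]
force: [-0.4, 0.1, -0.7]
width: 85.8
gripper_force: 0.0
```

Run:
```python
from h import *
C=cal('wrist'); im=imaging.grab_frame('wrist'); s=ctrl.read_state(); print(s['tcp_pos'],s['orientation'],s['dq'].round(1))
o=imaging.outline_of('wrist','stud_tip'); print([(q['confidence'],q['point'],q['region'].sum()) for q in o])
for x in (0,30,60,-30): print(x, proj(C,(553+x,166+.09*x,74)).round(1))
save('w3.png',cv2.resize(im,(800,500),interpolation=cv2.INTER_CUBIC))
```

```text
[562.26153365 114.33408397 150.1247392 ] [-1.77468796e+02  1.13866850e-01  1.02332281e+01] [-1.   0.1 -0.6 -0.2  1.   0. ]
[(0.4, [280.1, 202.1], np.int64(63))]
0 [256.2 202.2]
30 [257.7 161.9]
60 [259.4 118.8]
-30 [254.7 240. ]
```

View pics/w3.png

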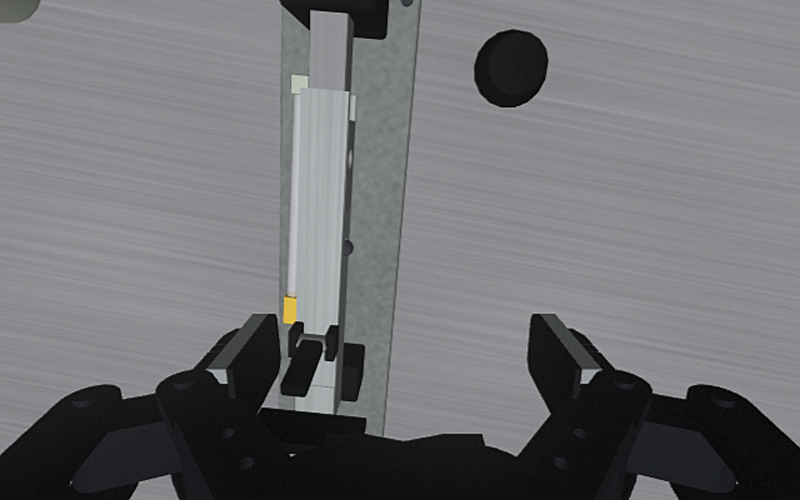

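The sleeve's top face spans columns 297–346 at row 249, with the stud at (348,247). The axis estimate of y≈166 fits. The arm has not reached its pose yet, so I carry on.

```bash
python3 -c "
from h import *
C=cal('wrist')
for u,v,z in((297,249,74),(346,249,74),(348,247,60),(301,89,74),(350,95,74)): print(at_z(C,(u*.8,v*.8),z).round(1))
go((553,166,150),down(5.2))"
```

```text
[552.6 179.5  74. ]
[558.2 150.9  74. ]
[555.4 151.8  60. ]
[641.2 187.1  74. ]
[642.8 160.8  74. ]
slide [ 0.002 -1.056  0.045] rot [-2.54  0.24  4.99]
```

step_arm:
  rows:
    - {"rotation": [-2.5, 0.2, 5.0], "slide": [0, -1.05, 0.04], "hand": 100}
    - {"rotation": [-2.5, 0.2, 5.0], "slide": [0, -1.05, 0.04], "hand": 100}
    - {"rotation": [-2.5, 0.2, 5.0], "slide": [0, -1.05, 0.04], "hand": 100}
    - {"rotation": [-2.5, 0.2, 5.0], "slide": [0, -1.05, 0.04], "hand": 100}

```text
clock: 4.38
tcp_pos: [562.5, 112.6, 150.3]
orientation: [-177.8, 0.1, 10.2]
force: [-0.1, -0.6, 0.8]
width: 85.4
gripper_force: 0.0
```

Run:
```python
from h import *
C=cal('wrist'); im=imaging.grab_frame('wrist'); s=ctrl.read_state(); print(s['tcp_pos'],s['orientation'],s['dq'].round(1))
o=imaging.outline_of('wrist','stud_tip'); print([(q['confidence'],q['point'],q['region'].sum()) for q in o])
save('w4.png',cv2.resize(im[20:320,140:460],(640,600),interpolation=cv2.INTER_CUBIC))
```

```text
[562.53049592 112.66994924 150.29202049] [-1.77794066e+02  1.10092971e-01  1.02301948e+01] [0.1 0.1 0.2 0.1 0.  0. ]
[(0.41, [276.0, 204.3], np.int64(86))]
```

View pics/w4.png

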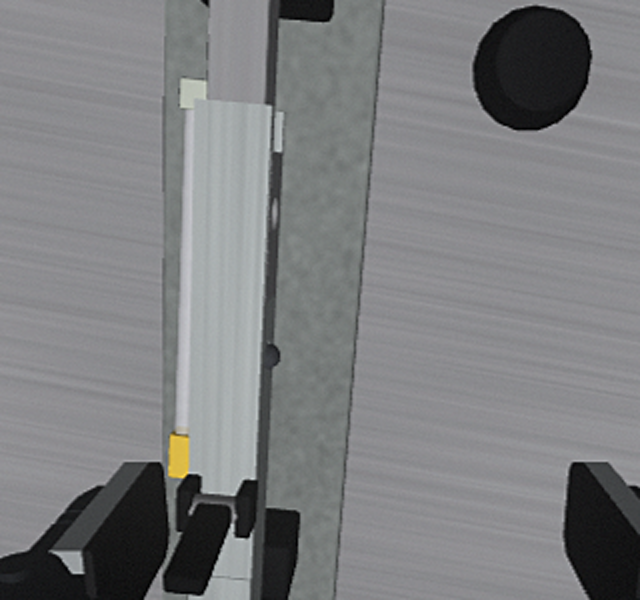

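Run:
```python
from h import *
s=ctrl.read_state(); print(s['joint_positions'].round(1)); go((553,166,150),down(5.2))
```

```text
[ 10.2   7.5   5.4  88.    2.2 179.9]
slide [ 1.000e-03 -1.081e+00  4.800e-02] rot [-2.2   0.2   5.03]
```

Joint 6 is at its limit. I use the half-turned grasp instead (yaw 185).

step_arm:
  rows:
    - {"rotation": [-2.2, 0, -10], "slide": [0, 0, -0.5], "hand": 100}
    - {"rotation": [-2.2, 0, -20], "slide": [0, -0.5, -0.5], "hand": 100}
    - {"rotation": [-2.2, 0, -30], "slide": [0, -1.05, -0.5], "hand": 100}
    - {"rotation": [-2.2, 0, -40], "slide": [0, -1.05, -0.5], "hand": 100}
    - {"rotation": [-2.2, 0, -50], "slide": [0, -1.05, -0.5], "hand": 100}

```text
clock: 5.1
tcp_pos: [553.3, 163.9, 177.3]
orientation: [179.6, -0.7, 60.6]
force: [-0.9, 1.3, -0.8]
width: 85.5
gripper_force: 0.0
```

step_arm:
  rows:
    - {"rotation": [0, 0, -55], "slide": [0, 0, 0], "hand": 100}
    - {"rotation": [0, 0, -55], "slide": [0, 0, 0], "hand": 100}
    - {"rotation": [0, 0, -55], "slide": [0, 0, 0], "hand": 100}
    - {"rotation": [0, 0, -55], "slide": [0, 0, 0], "hand": 100}
    - {"rotation": [0, 0, -55], "slide": [0, 0, 0], "hand": 100}

```text
clock: 5.72
tcp_pos: [553.4, 163.5, 177.3]
orientation: [179.2, -0.1, 114.3]
force: [-0.3, -0.3, -0.2]
width: 85.1
gripper_force: 0.0
```

step_arm:
  rows:
    - {"rotation": [0, 0, -55], "slide": [0, 0, 0], "hand": 100}
    - {"rotation": [0, 0, -55], "slide": [0, 0, 0], "hand": 100}
    - {"rotation": [0, 0, -55], "slide": [0, 0, 0], "hand": 100}
    - {"rotation": [0, 0, -55], "slide": [0, 0, 0], "hand": 100}
    - {"rotation": [0, 0, -55], "slide": [0, 0, 0], "hand": 100}

```text
clock: 6.35
tcp_pos: [553.4, 163.5, 177.3]
orientation: [179.4, 0.6, 168.0]
force: [-0.2, -1.0, 1.2]
width: 85.2
gripper_force: 0.0
```

Run:
```python
from h import *
s=ctrl.read_state(); print(s['joint_positions'].round(1),s['tcp_pos']); go((553,166,150),down(185.2))
```

```text
[16.4  7.2  8.1 90.1  0.2 28.3] [553.41462033 163.49322537 177.3295422 ]
slide [0.025 0.042 0.547] rot [  0.45   0.71 -17.18]
```

step_arm:
  rows:
    - {"rotation": [0.4, 0.7, -17.2], "slide": [0.02, 0.04, 0.5], "hand": 100}
    - {"rotation": [0.4, 0.7, -17.2], "slide": [0.02, 0.04, 0.5], "hand": 100}
    - {"rotation": [0.4, 0.7, -17.2], "slide": [0.02, 0.04, 0.5], "hand": 100}
    - {"rotation": [0.4, 0.7, -17.2], "slide": [0.02, 0.04, 0.5], "hand": 100}

```text
clock: 6.85
tcp_pos: [553.4, 165.8, 152.7]
orientation: [179.9, 0.1, -175.3]
force: [0.4, -0.5, 0.9]
width: 85.8
gripper_force: 0.0
```

Run:
```python
from h import *
C=cal('wrist'); im=imaging.grab_frame('wrist'); s=ctrl.read_state(); print(s['tcp_pos'],s['orientation'],s['dq'].round(1))
go((553,166,100),down(185.2))
for x in (553,523,583): print(proj(C,(x,166+.092*(x-553),74)))
o=imaging.outline_of('wrist','stud_tip'); print([(q['confidence'],q['point'],q['region'].sum()) for q in o])
save('w5.png',cv2.resize(im,(800,500),interpolation=cv2.INTER_CUBIC))
```

```text
[553.36006032 165.82616043 152.72633464] [ 1.79941984e+02  5.70491576e-02 -1.75257587e+02] [-0.  -0.  -0.   0.   0.  -0.5]
slide [0.008 0.003 1.055] rot [ 0.06  0.06 -0.46]
[322.83141691 201.27709395]
[322.48228569 160.66682186]
[323.15859157 239.33342209]
[(0.6, [304.6, 201.2], np.int64(46))]
```

View pics/w5.png

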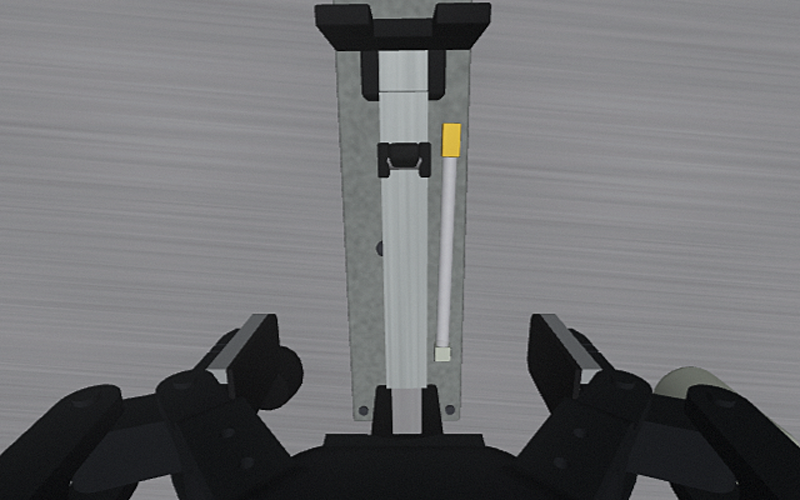

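The view is now straight down: stud at (381,248), sleeve edges at 385–426 (axis ~1.3 mm further toward +y), lever upright between its ears at (404,158), and tube_a well aside at column 450.

Run:
```python
from h import *
C=cal('wrist'); print(at_z(C,(304.7,199.5),60), at_z(C,(324.8,199.2),74))
go((554,167.2,58),down(185.1))
```

```text
[556.65875461 152.09892675  60.        ] [551.28789261 167.29874629  74.        ]
slide [-0.013  0.024  1.895] rot [ 0.06  0.06 -0.33]
```

step_arm:
  rows:
    - {"rotation": [0, 0, -0.3], "slide": [-0.01, 0.03, 0.6], "hand": 100}
    - {"rotation": [0, 0, -0.3], "slide": [-0.01, 0.03, 1.2], "hand": 100}
    - {"rotation": [0, 0, -0.3], "slide": [-0.01, 0.03, 1.6], "hand": 100}
    - {"rotation": [0, 0, -0.3], "slide": [-0.01, 0.03, 1.88], "hand": 100}
    - {"rotation": [0, 0, -0.3], "slide": [-0.01, 0.03, 1.88], "hand": 60}

```text
clock: 7.58
tcp_pos: [553.2, 167.2, 57.7]
orientation: [180.0, -0.1, -174.9]
force: [0.1, -0.2, 0.7]
width: 69.5
gripper_force: 0.0
```

Run:
```python
from h import *
s=ctrl.read_state(); print(s['tcp_pos'],s['orientation'],s['force'],s['width']);go((554.3,167.2,58),down(185.1))
```

```text
[553.17497956 167.23590548  57.70712301] [ 1.79966118e+02 -5.12133549e-02 -1.74866821e+02] [ 0.10556358 -0.17271278  0.6554951 ] 69.51952784539827
slide [-0.022 -0.003 -0.006] rot [ 0.03 -0.05  0.03]
```

Close to the sleeve.

step_arm:
  force: 45
  rows:
    - {"rotation": [0, 0, 0], "slide": [-0.02, 0, 0], "hand": 45}
    - {"rotation": [0, 0, 0], "slide": [-0.02, 0, 0], "hand": 40}
    - {"rotation": [0, 0, 0], "slide": [-0.02, 0, 0], "hand": 37}
    - {"rotation": [0, 0, 0], "slide": [-0.02, 0, 0], "hand": 35}
    - {"rotation": [0, 0, 0], "slide": [-0.02, 0, 0], "hand": 33}

```text
clock: 8.2
tcp_pos: [554.6, 167.5, 58.4]
orientation: [180.0, 0.0, -174.8]
force: [-0.1, 0.1, -0.1]
width: 27.9
gripper_force: 0.0
```

step_arm:
  rows:
    - {"rotation": [0, 0, 0], "slide": [0, 0, 0], "hand": 31}
    - {"rotation": [0, 0, 0], "slide": [0, 0, 0], "hand": 29}
    - {"rotation": [0, 0, 0], "slide": [0, 0, 0], "hand": 27}
    - {"rotation": [0, 0, 0], "slide": [0, 0, 0], "hand": 20}
    - {"rotation": [0, 0, 0], "slide": [0, 0, 0], "hand": 20}

```text
clock: 8.82
tcp_pos: [554.7, 166.9, 58.8]
orientation: [-180.0, 0.0, -174.9]
force: [-0.2, -4.8, 5.1]
width: 21.8
gripper_force: 43.9
```

step_arm:
  rows:
    - {"rotation": [0, 0, 0], "slide": [0.02, 0, 0], "hand": 20}
    - {"rotation": [0, 0, 0], "slide": [0.04, 0, 0], "hand": 20}
    - {"rotation": [0, 0, 0], "slide": [0.06, 0, 0], "hand": 20}
    - {"rotation": [0, 0, 0], "slide": [0.08, 0, 0], "hand": 20}

```text
clock: 9.32
tcp_pos: [552.8, 166.8, 59.0]
orientation: [-180.0, 0.3, -174.9]
force: [13.0, -4.7, -2.7]
width: 21.5
gripper_force: 44.1
```

Run:
```python
from h import *
for i in range(2):
    im=imaging.grab_frame('wrist'); s=ctrl.read_state(); print(s['tcp_pos'],s['force'],s['moment'],s['width'],s['gripper_force'])
save('w6.png',cv2.resize(im,(800,500),interpolation=cv2.INTER_CUBIC))
```

```text
[552.80970711 166.75773748  58.95059533] [10.64408148 -3.55739469 -0.84862493] [-0.95921152 -2.10258514  0.01924112] 21.257900028822725 44.09999191761017
[552.838991   166.76662855  58.94030898] [ 9.302309   -4.4774213  -1.78346548] [-0.94339192 -2.14105346  0.02075737] 21.564569916437527 44.148271679878235
```

View pics/w6.png

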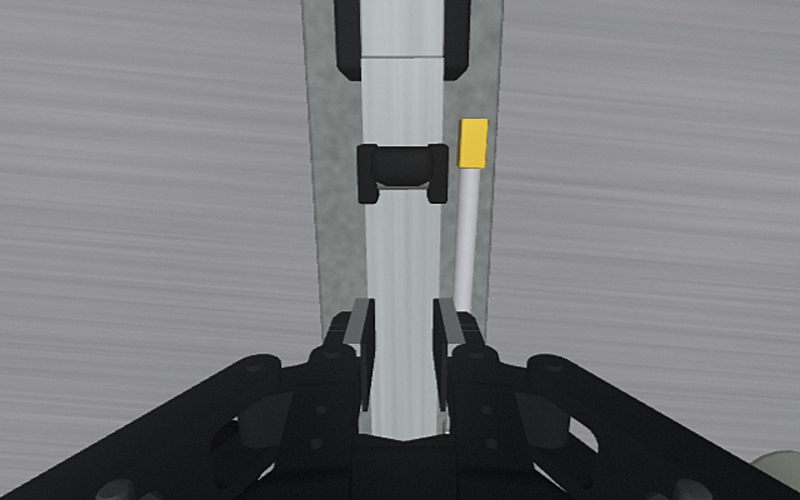

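Both pads are on the sleeve walls (375 and 435 columns at row 350) with the lever ahead and clear. The arm is compliant, about 5 N/mm. I pull on.

step_arm:
  rows:
    - {"rotation": [0, 0, 0], "slide": [0.03, 0, 0], "hand": 20}
    - {"rotation": [0, 0, 0], "slide": [0.06, 0, 0], "hand": 20}
    - {"rotation": [0, 0, 0], "slide": [0.09, 0, 0], "hand": 20}
    - {"rotation": [0, 0, 0], "slide": [0.12, 0, 0], "hand": 20}

```text
clock: 9.93
tcp_pos: [546.1, 167.3, 59.8]
orientation: [179.9, 0.2, -174.8]
force: [4.9, 0.8, 5.8]
width: 17.3
gripper_force: 3.0
```

Run:
```python
from h import *
for i in range(2):
    im=imaging.grab_frame('wrist'); s=ctrl.read_state(); print(s['clock'],s['tcp_pos'],s['force'],s['moment'],s['width'],s['gripper_force'])
C=cal('wrist'); save('w7.png',im)
for n in ('top','side'): save(n+'7.png',imaging.grab_frame(n))
for t in('nose','clamp_hinge','clamp_tip'):
    print(t,[(round(q['confidence'],2),q['point'],q['region'].sum()) for q in imaging.outline_of('wrist',t)])
# dark-to-bright sleeve seam/ears row profile along the sleeve middle
old=cv2.imread('pics/w6.png'); old=cv2.resize(old,(640,400)); new=cv2.cvtColor(im,cv2.COLOR_RGB2BGR)
for m in(old,new):
    g=m[:,:,1].astype(int); print('col323 rows 20:60',g[20:60,323]); print('rows 100:160',g[100:160:2,323])
    print('row 60',g[60,270:380:3]); print('row260',g[260,270:380:3]); print('row300',g[300,270:380:3])
```

```text
9.975 [545.94673578 167.26252256  59.75533031] [3.68740977 0.66930194 6.13288032] [ 0.02558558 -0.70383129 -0.01649365] 17.022965718854223 3.020718975822092
10.025 [545.95001819 167.25723753  59.7232927 ] [2.86370047 0.43968573 7.54643234] [ 0.00463285 -0.62488182 -0.02645937] 17.047880830901686 3.2121358303993475
nose [(0.71, [319.0, 124.3], np.int64(24146))]
clamp_hinge [(0.84, [321.0, 125.4], np.int64(24055))]
clamp_tip [(0.84, [319.5, 158.4], np.int64(1304))]
col323 rows 20:60 [188 188 187 185 188 187 186 186 185 187 187 185 185 184 185 186 185 186
 185 184 186 185 187 191 169 124 130 188 190 188 187 188 186 186 186 185
 184 185 187 188]
rows 100:160 [182 180 182 179 178 179 180 180 194  19  35  39  37  40  41  38  39  35
  37  37  37  32  29  29  21  80 175 176 174 175]
row 60 [131 139  35  30  30  32  35 187 179 182 187 186 185 183 187 188 189 189
 184 185 188 190 188 186 184 185 183 183 127  26  26  26  20 116 133 129
 133]
row260 [ 40  40  37  99  96  98  96  45  30  30 152 177 176 172 171 170 173 172
 173 167 173 172 172 168 171 178  27  33  33  99  98  95 100  44  41  40
  
[... 257 characters left out ...]
1 182 184 180 180 178 182 181 179 182 182 182 183 184 181 181 184 180
 182 180 179 179]
rows 100:160 [181 179 180 178 178 179 179 180 180 177 174 176 177 175 175 175 175 175
 173 173 177  39  33  37  42  41  42  40  35  37]
row 60 [ 36  38  41  40  38  35 170 181 183 187 187 185 186 183 186 191 185 182
 182 177 182 182 181 188 185 184 182 101  35  37  34  35  37  31 115 126
 129]
row260 [ 33  37  35  35  31 100  97  95  96  38  27  21 181 171 168 174 173 176
 165 172 172 172 168 178  22  30  25  98  97  99  93  39  39  36  36  33
 139]
row300 [ 27  28  27  28  30  28  26  28  28  39  23 172 175 170 168 173 171 171
 169 169 172 173 166 171 184  21  38  32  27  30  27  30  24  26  27  26
  30]
```

Run:
```python
from h import *
s=ctrl.read_state(); R=Ro.from_euler('xyz',s['orientation'],degrees=True); C=cal('side'); im=cv2.cvtColor(cv2.imread('pics/side7.png'),cv2.COLOR_BGR2RGB)
T=cv2.cvtColor(cv2.imread('pics/top7.png'),cv2.COLOR_BGR2RGB);Ct=cal('top')
k=5; u0,v0=240,160
a=cv2.resize(im[v0:v0+100,u0:u0+80],None,fx=k,fy=k,interpolation=cv2.INTER_CUBIC)
for z,c in((17,(255,0,0)),(0,(255,255,0)),(-18,(0,255,0))):
    for y in(-9,9):
        q=proj(C,s['tcp_pos']+R.apply([0,y,z])); cv2.circle(a,tuple(int(round(i)) for i in ((q-[u0,v0]+.5)*k)),3,c,-1)
print(proj(C,s['tcp_pos']))
w=cv2.cvtColor(cv2.imread('pics/w7.png'),cv2.COLOR_BGR2RGB)[100:350,230:430]
b=cv2.resize(w,(400,500),interpolation=cv2.INTER_CUBIC)
CW=cal('wrist')
for z,c in((17,(255,0,0)),(0,(255,255,0)),(-18,(0,255,0))):
    for y in(-9,9):
        q=proj(CW,s['tcp_pos']+R.apply([0,y,z])); cv2.circle(b,tuple(int(round(i)) for i in ((q-[230,100]+.5)*2)),3,c,-1)
save('c8.png',np.hstack([a,b]))
```

```text
[276.24847455 224.34845804]
```

View pics/c8.png

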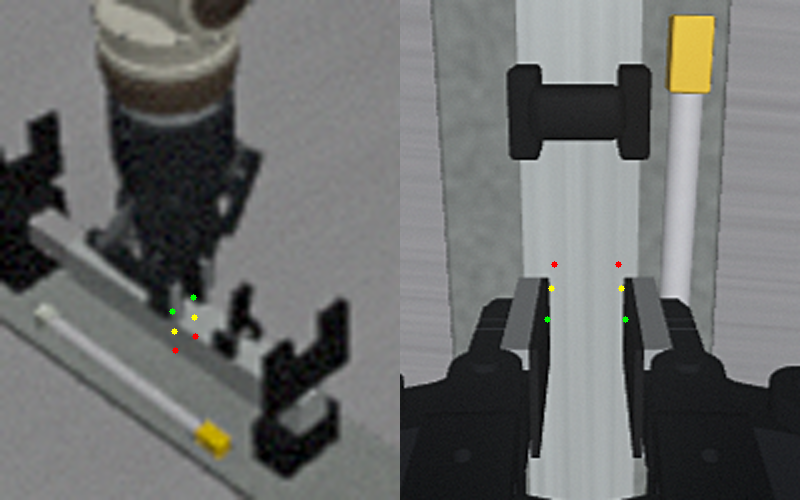

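The overlay shows the real fingertips near the green marks (tool z ≈ -17), not 17 mm ahead. So the pads closed at the top of the sleeve (z≈76) and slid along it. The correct grasp needs TCP z≈26. I lift, open and measure again.

step_arm:
  rows:
    - {"rotation": [0, 0, 0], "slide": [0, 0, 0], "hand": 45}
    - {"rotation": [0, 0, 0], "slide": [0, 0, -0.3], "hand": 80}
    - {"rotation": [0, 0, 0], "slide": [0, 0, -0.6], "hand": 100}
    - {"rotation": [0, 0, 0], "slide": [0, 0, -0.6], "hand": 100}
    - {"rotation": [0, 0, 0], "slide": [0, 0, -0.6], "hand": 100}

```text
clock: 10.9
tcp_pos: [544.6, 166.6, 88.3]
orientation: [179.9, 0.0, -174.8]
force: [-0.0, -0.1, -0.1]
width: 85.4
gripper_force: 0.0
```

Run:
```python
from h import *
C=cal('wrist'); im=imaging.grab_frame('wrist'); s=ctrl.read_state(); print(s['tcp_pos'],s['orientation'],s['force'],s['width'])
go((554.3,167.2,70),down(185.1))
o=imaging.outline_of('wrist','stud_tip'); print([(q['confidence'],q['point'],q['region'].sum(), at_z(C,q['point'],60)) for q in o])
o=imaging.outline_of('wrist','clamp_tip'); print([(q['confidence'],q['point'],q['region'].sum(), at_z(C,q['point'],120)) for q in o])
g=im[:,:,1].astype(int)
for r in (130,200,230): 
    print(r,g[r,280:370:2])
# seam row along the middle, predicted
q=g[0:60,323]; print(q)
```

```text
[544.43054976 166.49650515  87.97303606] [ 1.79956495e+02 -1.39022826e-02 -1.74838042e+02] [ 0.00710504 -0.6517426   0.76972375] 85.30474351274651
slide [-0.198 -0.004  0.359] rot [ 0.04 -0.01  0.06]
[(0.66, [295.5, 243.7], np.int64(51), array([558.06808488, 151.40365003,  60.        ]))]
[(0.82, [324.6, 151.9], np.int64(783), array([494.05287098, 162.71179059, 120.        ])), (0.51, [318.5, 147.7], np.int64(40699), array([492.68723222, 160.27241838, 120.        ]))]
130 [120 117 116 122 126 129 127 129 182 186 186 187 179 169 168 165 165 165
 170 171 172 167 163 166 169 171 168 165 165 182 184 188 188 189 127 117
 112 115 111 120  54 187 180 182 182]
200 [116 115 118 117 119 122 120 115 111 163 162 161 166 171 164 163 163 162
 166 164 168 162 153 158 164 165 160 160 158 164 159 163 163 123 111 112
 118 120 121 122 154 170 181 182 175]
230 [127 125 117 118 118 123 123 126 123 157 163 160 166 170 164 161 162 161
 167 164 166 161 155 158 165 162 159 157 158 164 162 161 162 121 127 126
 123 121 108 149 169 178 180 176 166]
[ 24  25  24  28  27  27  26  26  28  27  25  23  20  17  16  17  18  16
  14  13  20  18  20  19  18  17  18  20  17   7  77 183 175 172 173 171
 172 170 171 171 171 170 170 170 174 169 172 168 173 171 170 170 169 172
 170 170 170 170 170 171]
```

```bash
python3 -c "
from h import *
go((555,166.8,26.5),down(185.1))"
```

```text
slide [-0.213 -0.013  1.226] rot [ 0.04 -0.03  0.06]
```

step_arm:
  rows:
    - {"rotation": [0, 0, 0], "slide": [-0.21, -0.01, 0], "hand": 100}
    - {"rotation": [0, 0, 0], "slide": [-0.21, -0.01, 0.4], "hand": 100}
    - {"rotation": [0, 0, 0], "slide": [-0.21, -0.01, 0.8], "hand": 80}
    - {"rotation": [0, 0, 0], "slide": [-0.21, -0.01, 1.2], "hand": 60}
    - {"rotation": [0, 0, 0], "slide": [-0.21, -0.01, 1.22], "hand": 50}

```text
clock: 11.68
tcp_pos: [554.5, 166.7, 25.6]
orientation: [180.0, -0.1, -174.8]
force: [0.2, -0.2, -0.3]
width: 42.8
gripper_force: 0.0
```

step_arm:
  rows:
    - {"rotation": [0, 0, 0], "slide": [0, 0, 0], "hand": 42}
    - {"rotation": [0, 0, 0], "slide": [0, 0, 0], "hand": 38}
    - {"rotation": [0, 0, 0], "slide": [0, 0, 0], "hand": 38}

```text
clock: 12.05
tcp_pos: [555.6, 167.0, 28.1]
orientation: [180.0, 0.1, -174.8]
force: [-0.3, -1.9, 0.8]
width: 32.7
gripper_force: 1.1
```

step_arm:
  force: 50
  rows:
    - {"rotation": [0, 0, 0], "slide": [0, 0, 0], "hand": 34}
    - {"rotation": [0, 0, 0], "slide": [0, 0, 0], "hand": 31}
    - {"rotation": [0, 0, 0], "slide": [0, 0, 0], "hand": 28}
    - {"rotation": [0, 0, 0], "slide": [0, 0, 0], "hand": 22}
    - {"rotation": [0, 0, 0], "slide": [0, 0, 0], "hand": 22}

```text
clock: 12.68
tcp_pos: [555.5, 166.9, 28.0]
orientation: [180.0, 0.1, -174.8]
force: [0.1, -4.3, 5.9]
width: 25.4
gripper_force: 49.1
```

step_arm:
  rows:
    - {"rotation": [0, 0, 0], "slide": [0.03, 0, 0], "hand": 22}
    - {"rotation": [0, 0, 0], "slide": [0.06, 0, 0], "hand": 22}
    - {"rotation": [0, 0, 0], "slide": [0.09, 0, 0], "hand": 22}
    - {"rotation": [0, 0, 0], "slide": [0.12, 0, 0], "hand": 22}

```text
clock: 13.18
tcp_pos: [551.3, 166.5, 28.0]
orientation: [180.0, 0.3, -174.9]
force: [7.9, -3.9, 0.3]
width: 25.2
gripper_force: 49.3
```

step_arm:
  rows:
    - {"rotation": [0, 0, 0], "slide": [0.04, 0, 0], "hand": 22}
    - {"rotation": [0, 0, 0], "slide": [0.08, 0, 0], "hand": 22}
    - {"rotation": [0, 0, 0], "slide": [0.12, 0, 0], "hand": 22}
    - {"rotation": [0, 0, 0], "slide": [0.16, 0, 0], "hand": 22}

```text
clock: 13.68
tcp_pos: [542.6, 165.7, 28.0]
orientation: [180.0, 0.2, -174.9]
force: [6.4, -3.9, 2.2]
width: 25.5
gripper_force: 49.6
```

Run:
```python
from h import *
C=cal('wrist'); im=imaging.grab_frame('wrist'); s=ctrl.read_state(); print(s['tcp_pos'],s['force'])
o=imaging.outline_of('wrist','clamp_tip'); print([(q['confidence'],q['point'],q['region'].sum()) for q in o])
print(im[100:200:2,323,1])
```

```text
[542.11258614 165.66328943  27.99763505] [ 2.22603528 -5.83805677  4.71472698]
[(0.61, [322.8, 132.3], np.int64(3340))]
[183 183 179 196  24  33  34  37  38  37  38  37  38  39  37  38  36  34
  36  33  35  33  29  31  32  27  15  88 108 179 179 175 177 178 176 177
 179 176 176 176 177 176 178 177 175 177 178 176 178 177]
```

step_arm:
  rows:
    - {"rotation": [0, 0, 0], "slide": [0.1, 0, 0], "hand": 22}
    - {"rotation": [0, 0, 0], "slide": [0.2, 0, 0], "hand": 22}
    - {"rotation": [0, 0, 0], "slide": [0.3, 0, 0], "hand": 22}
    - {"rotation": [0, 0, 0], "slide": [0.4, 0, 0], "hand": 22}

```text
clock: 14.28
tcp_pos: [522.7, 163.9, 28.0]
orientation: [180.0, 0.2, -174.9]
force: [7.7, -5.6, 1.5]
width: 25.3
gripper_force: 49.4
```

Run:
```python
from h import *
im=imaging.grab_frame('wrist'); s=ctrl.read_state(); print(s['tcp_pos'],s['force'],s['orientation'])
print(im[100:170:2,323,1])
```

```text
[521.81797013 163.77935922  27.9523195 ] [ 1.70288732 -5.50596382  4.4276372 ] [ 1.79978105e+02  1.39200044e-01 -1.74850895e+02]
[184 184 181 199  27  31  31  34  38  37  39  38  35  38  40  34  36  32
  30  37  34  32  33  29  27  25  14  90 109 180 179 177 177 176 176]
```

step_arm:
  rows:
    - {"rotation": [0, 0, 0], "slide": [0.04, 0, 0], "hand": 22}
    - {"rotation": [0, 0, 0], "slide": [0.08, 0, 0], "hand": 22}
    - {"rotation": [0, 0, 0], "slide": [0.12, 0, 0], "hand": 22}
    - {"rotation": [0, 0, 0], "slide": [0.16, 0, 0], "hand": 22}
    - {"rotation": [0, 0, 0], "slide": [0.2, 0, 0], "hand": 22}

```text
clock: 14.95
tcp_pos: [512.7, 162.9, 28.0]
orientation: [180.0, 0.2, -174.9]
force: [5.6, -5.6, 2.3]
width: 25.3
gripper_force: 49.5
```

step_arm:
  rows:
    - {"rotation": [0, 0, 0], "slide": [0.02, 0, 0], "hand": 22}
    - {"rotation": [0, 0, 0], "slide": [0.04, 0, 0], "hand": 22}
    - {"rotation": [0, 0, 0], "slide": [0.06, 0, 0], "hand": 22}
    - {"rotation": [0, 0, 0], "slide": [0.08, 0, 0], "hand": 22}

```text
clock: 15.45
tcp_pos: [508.4, 162.5, 28.0]
orientation: [180.0, 0.2, -174.9]
force: [4.0, -5.8, 4.3]
width: 25.3
gripper_force: 49.6
```

step_arm:
  rows:
    - {"rotation": [0, 0, 0], "slide": [0.014, 0, 0], "hand": 22}
    - {"rotation": [0, 0, 0], "slide": [0.028, 0, 0], "hand": 22}
    - {"rotation": [0, 0, 0], "slide": [0.042, 0, 0], "hand": 22}
    - {"rotation": [0, 0, 0], "slide": [0.056, 0, 0], "hand": 22}
    - {"rotation": [0, 0, 0], "slide": [0.07, 0, 0], "hand": 22}

```text
clock: 16.08
tcp_pos: [504.5, 162.2, 27.9]
orientation: [180.0, 0.1, -174.8]
force: [3.4, -5.0, 4.6]
width: 25.2
gripper_force: 49.7
```

step_arm:
  rows:
    - {"rotation": [0, 0, 0], "slide": [0.012, 0, 0], "hand": 22}
    - {"rotation": [0, 0, 0], "slide": [0.024, 0, 0], "hand": 22}
    - {"rotation": [0, 0, 0], "slide": [0.036, 0, 0], "hand": 22}
    - {"rotation": [0, 0, 0], "slide": [0.048, 0, 0], "hand": 22}

```text
clock: 16.58
tcp_pos: [502.4, 162.0, 28.0]
orientation: [180.0, 0.1, -174.9]
force: [4.0, -4.7, 4.5]
width: 25.4
gripper_force: 49.7
```

Travel is 53.3 mm and it is still sliding freely. Smaller bites now.

step_arm:
  rows:
    - {"rotation": [0, 0, 0], "slide": [0.01, 0, 0], "hand": 22}
    - {"rotation": [0, 0, 0], "slide": [0.02, 0, 0], "hand": 22}
    - {"rotation": [0, 0, 0], "slide": [0.03, 0, 0], "hand": 22}
    - {"rotation": [0, 0, 0], "slide": [0.03, 0, 0], "hand": 22}

```text
clock: 17.08
tcp_pos: [501.9, 161.9, 28.0]
orientation: [180.0, 0.2, -174.9]
force: [9.7, -5.1, 0.1]
width: 25.4
gripper_force: 49.2
```

step_arm:
  rows:
    - {"rotation": [0, 0, 0], "slide": [0.01, 0, 0], "hand": 22}
    - {"rotation": [0, 0, 0], "slide": [0.02, 0, 0], "hand": 22}
    - {"rotation": [0, 0, 0], "slide": [0.03, 0, 0], "hand": 22}
    - {"rotation": [0, 0, 0], "slide": [0.03, 0, 0], "hand": 22}

```text
clock: 17.58
tcp_pos: [501.6, 161.9, 28.0]
orientation: [180.0, 0.4, -174.9]
force: [16.2, -4.8, -4.0]
width: 25.5
gripper_force: 49.3
```

It has snapped in: the force rises with no motion, at about 54 mm of travel. Now I ease off and push inward.

step_arm:
  rows:
    - {"rotation": [0, 0, 0], "slide": [-0.03, 0, 0], "hand": 22}
    - {"rotation": [0, 0, 0], "slide": [-0.06, 0, 0], "hand": 22}
    - {"rotation": [0, 0, 0], "slide": [-0.08, 0, 0], "hand": 22}
    - {"rotation": [0, 0, 0], "slide": [-0.09, 0, 0], "hand": 22}
    - {"rotation": [0, 0, 0], "slide": [-0.09, 0, 0], "hand": 22}

```text
clock: 18.2
tcp_pos: [503.0, 162.0, 27.9]
orientation: [180.0, 0.0, -174.8]
force: [-1.4, -6.4, 7.2]
width: 25.4
gripper_force: 50.7
```

step_arm:
  rows:
    - {"rotation": [0, 0, 0], "slide": [-0.015, 0, 0], "hand": 22}
    - {"rotation": [0, 0, 0], "slide": [-0.03, 0, 0], "hand": 22}
    - {"rotation": [0, 0, 0], "slide": [-0.03, 0, 0], "hand": 22}
    - {"rotation": [0, 0, 0], "slide": [-0.03, 0, 0], "hand": 22}

```text
clock: 18.7
tcp_pos: [504.4, 162.2, 28.0]
orientation: [180.0, 0.0, -174.8]
force: [-2.0, -6.4, 7.1]
width: 25.1
gripper_force: 50.7
```

step_arm:
  rows:
    - {"rotation": [0, 0, 0], "slide": [-0.015, 0, 0], "hand": 22}
    - {"rotation": [0, 0, 0], "slide": [-0.03, 0, 0], "hand": 22}
    - {"rotation": [0, 0, 0], "slide": [-0.03, 0, 0], "hand": 22}
    - {"rotation": [0, 0, 0], "slide": [-0.03, 0, 0], "hand": 22}

```text
clock: 19.2
tcp_pos: [504.9, 162.2, 27.9]
orientation: [180.0, -0.1, -174.8]
force: [-8.0, -8.1, 11.0]
width: 25.6
gripper_force: 51.2
```

step_arm:
  rows:
    - {"rotation": [0, 0, 0], "slide": [-0.01, 0, 0], "hand": 22}
    - {"rotation": [0, 0, 0], "slide": [-0.012, 0, 0], "hand": 22}
    - {"rotation": [0, 0, 0], "slide": [-0.012, 0, 0], "hand": 22}
    - {"rotation": [0, 0, 0], "slide": [-0.012, 0, 0], "hand": 22}

```text
clock: 19.7
tcp_pos: [504.9, 162.2, 27.9]
orientation: [180.0, -0.1, -174.8]
force: [-11.1, -7.2, 12.5]
width: 25.4
gripper_force: 51.3
```

Lock proved: about 11 N inward with no motion. Now relax, release and lift.

step_arm:
  rows:
    - {"rotation": [0, 0, 0], "slide": [0.03, 0, 0], "hand": 22}
    - {"rotation": [0, 0, 0], "slide": [0.05, 0, 0], "hand": 30}
    - {"rotation": [0, 0, 0], "slide": [0.05, 0, 0], "hand": 50}
    - {"rotation": [0, 0, 0], "slide": [0.05, 0, 0], "hand": 80}
    - {"rotation": [0, 0, 0], "slide": [0.05, 0, 0], "hand": 80}

```text
clock: 20.32
tcp_pos: [503.8, 162.6, 27.1]
orientation: [179.9, -0.0, -174.8]
force: [0.2, -0.1, -0.4]
width: 68.2
gripper_force: 0.0
```

step_arm:
  rows:
    - {"rotation": [0, 0, 0], "slide": [0, 0, -0.3], "hand": 80}
    - {"rotation": [0, 0, 0], "slide": [0, 0, -1.2], "hand": 80}
    - {"rotation": [0, 0, 0], "slide": [0, 0, -2.2], "hand": 80}
    - {"rotation": [0, 0, 0], "slide": [0, 0, -2.5], "hand": 40}
    - {"rotation": [0, 0, 0], "slide": [0, 0, -2.5], "hand": 0}

```text
clock: 20.95
tcp_pos: [504.6, 162.5, 153.5]
orientation: [179.9, 0.1, -174.8]
force: [0.8, 0.1, -1.6]
width: 32.9
gripper_force: 0.0
```

step_arm:
  rows:
    - {"rotation": [0, 0, 0], "slide": [0, 0, 0], "hand": 0}
    - {"rotation": [0, 0, 0], "slide": [0, 0, 0], "hand": 0}
    - {"rotation": [0, 0, 0], "slide": [0, 0, 0], "hand": 0}

```text
clock: 21.32
tcp_pos: [503.6, 162.2, 151.4]
orientation: [180.0, -0.1, -174.8]
force: [0.2, 0.6, 0.0]
width: 0.1
gripper_force: 0.0
```

Run:
```python
from h import *
C=cal('wrist'); im=imaging.grab_frame('wrist'); s=ctrl.read_state(); print(s['tcp_pos'],s['orientation'],s['force'],s['width'])
for t,z in(('stud_tip',60),('clamp_tip',122),('clamp_hinge',87)):
    print(t,[(q['confidence'],q['point'],q['region'].sum(), at_z(C,q['point'],z).round(1)) for q in imaging.outline_of('wrist',t)])
for x in(0,55): 
  b=np.array([504,162.2])-x*np.array([.996,.09]); print(x,b,proj(C,(*b,74)),proj(C,(*b,87)),proj(C,(*b,124)))
save('w9.png',cv2.resize(im,(800,500),interpolation=cv2.INTER_CUBIC))
```

```text
[503.71855743 162.24158593 151.60455378] [ 1.79968294e+02 -5.00848854e-02 -1.74836284e+02] [-0.10011345 -0.43367596 -0.05885674] 0.5395892018698245
stud_tip [(0.24, [322.2, 70.4], np.int64(13178), array([411.6, 153.5,  60. ]))]
clamp_tip [(0.62, [325.7, 123.4], np.int64(567), array([445.1, 158.6, 122. ])), (0.22, [323.0, 69.9], np.int64(13245), array([417.8, 154.6, 122. ]))]
clamp_hinge [(0.57, [321.2, 67.0], np.int64(13313), array([412.5, 153. ,  87. ]))]
0 [504.  162.2] [322.56880882 202.92545856] [322.55984799 208.00639177] [322.52808909 226.01418475]
55 [449.22 157.25] [322.6374279  126.42630692] [322.63182159 127.44167641] [322.61164115 131.0965958 ]
```

View pics/w9.png

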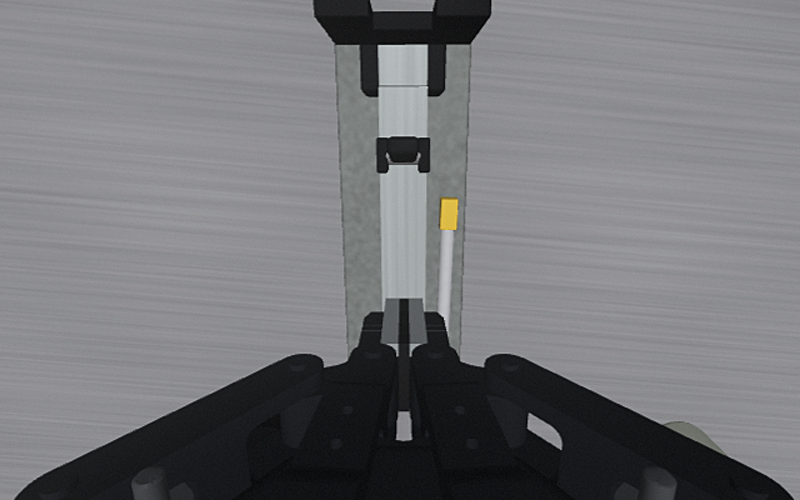

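The view shows the fingers shut, tip at row 298, with the upright lever between its ears at (403,155), centred on the tool and ~56 mm outward. tube_a is undisturbed. I descend inward of the lever, then push outward and down.

step_arm:
  rows:
    - {"rotation": [0, 0, 0], "slide": [0.4, 0, 0.4], "hand": 0}
    - {"rotation": [0, 0, 0], "slide": [0.44, 0, 0.9], "hand": 0}
    - {"rotation": [0, 0, 0], "slide": [0.44, 0, 1.24], "hand": 0}
    - {"rotation": [0, 0, 0], "slide": [0.44, 0, 1.24], "hand": 0}

```text
clock: 22.02
tcp_pos: [481.6, 160.2, 89.2]
orientation: [180.0, -0.1, -174.8]
force: [-0.2, 0.2, 0.7]
width: -0.2
gripper_force: 0.0
```

step_arm:
  rows:
    - {"rotation": [0, 0, 0], "slide": [0.15, 0, 0], "hand": 0}
    - {"rotation": [0, 0, 0], "slide": [0.3, 0, 0], "hand": 0}
    - {"rotation": [0, 0, 0], "slide": [0.45, 0, 0], "hand": 0}
    - {"rotation": [0, 0, 0], "slide": [0.6, 0, 0], "hand": 0}
    - {"rotation": [0, 0, 0], "slide": [0.7, 0, 0], "hand": 0}

```text
clock: 22.65
tcp_pos: [447.1, 157.3, 90.6]
orientation: [179.9, 0.1, -174.8]
force: [2.5, 0.1, -0.8]
width: -0.3
gripper_force: 0.8
```

step_arm:
  rows:
    - {"rotation": [0, 0, 0], "slide": [0.12, 0, 0], "hand": 0}
    - {"rotation": [0, 0, 0], "slide": [0.24, 0, 0], "hand": 0}
    - {"rotation": [0, 0, 0], "slide": [0.36, 0, 0.03], "hand": 0}
    - {"rotation": [0, 0, 0], "slide": [0.36, 0, 0.12], "hand": 0}
    - {"rotation": [0, 0, 0], "slide": [0.36, 0, 0.18], "hand": 0}

```text
clock: 23.28
tcp_pos: [429.1, 155.6, 80.9]
orientation: [180.0, -0.0, -174.8]
force: [0.2, 0.0, 1.3]
width: 0.1
gripper_force: 0.8
```

step_arm:
  rows:
    - {"rotation": [0, 0, 0], "slide": [0, 0, 0.04], "hand": 0}
    - {"rotation": [0, 0, 0], "slide": [0, 0, 0.08], "hand": 0}
    - {"rotation": [0, 0, 0], "slide": [0, 0, 0.08], "hand": 0}

```text
clock: 23.65
tcp_pos: [429.3, 155.6, 77.0]
orientation: [180.0, -0.0, -174.8]
force: [-0.1, 0.9, 0.7]
width: -0.1
gripper_force: 0.0
```

step_arm:
  rows:
    - {"rotation": [0, 0, 0], "slide": [0, 0, 0.03], "hand": 0}
    - {"rotation": [0, 0, 0], "slide": [0, 0, 0.06], "hand": 0}
    - {"rotation": [0, 0, 0], "slide": [0, 0, 0.06], "hand": 0}

```text
clock: 24.02
tcp_pos: [429.5, 155.7, 75.4]
orientation: [179.9, 0.1, -174.8]
force: [-5.0, -0.3, 9.8]
width: -0.3
gripper_force: 4.8
```

```bash
python3 -c "
from h import *
s=ctrl.read_state(); print(s['tcp_pos'],s['force'],s['moment'])"
```

```text
[429.53107021 155.7122868   75.390485  ] [-4.97273336 -0.34631896  9.77990019] [-0.22806775  0.85612097  0.05936879]
```

step_arm:
  rows:
    - {"rotation": [0, 0, 0], "slide": [0, 0, 0.015], "hand": 0}
    - {"rotation": [0, 0, 0], "slide": [0, 0, 0.015], "hand": 0}

```text
clock: 24.28
tcp_pos: [429.6, 155.7, 75.2]
orientation: [179.9, 0.1, -174.8]
force: [-5.3, -2.7, 14.9]
width: -0.2
gripper_force: 7.0
```

step_arm:
  rows:
    - {"rotation": [0, 0, 0], "slide": [0, 0, -0.4], "hand": 0}
    - {"rotation": [0, 0, 0], "slide": [0, 0, -1.3], "hand": 0}
    - {"rotation": [0, 0, 0], "slide": [-1.0, 0, -2.2], "hand": 0}
    - {"rotation": [0, 0, 0], "slide": [-1.2, 0, -2.4], "hand": 0}
    - {"rotation": [0, 0, 0], "slide": [-1.2, 0, -2.4], "hand": 0}

```text
clock: 24.9
tcp_pos: [490.0, 161.0, 193.8]
orientation: [179.9, 0.1, -174.9]
force: [0.2, -0.0, -1.1]
width: 0.4
gripper_force: 0.0
```

Run:
```python
from h import *
im=imaging.grab_frame('wrist'); C=cal('wrist'); s=ctrl.read_state(); print(s['clock'],s['tcp_pos'],s['force'])
h=np.array([448.7,157.2]); a=np.array([-.996,-.09])
for th in (1.2,1.4):
    p=h+a*42*np.sin(th); print(th,proj(C,(*p,82+42*np.cos(th)+4*np.sin(th))))
print('hinge',proj(C,(*h,84)))
for t in('clamp_tip','tube_a'): print([(round(q['confidence'],2),q['point'],q['region'].sum(),np.argwhere(q['region']).min(0),np.argwhere(q['region']).max(0)) for q in imaging.outline_of('wrist',t)])
save('w10.png',im); print(im[40:200:2,323,1])
```

```text
24.95 [488.97410161 160.88410363 192.94220987] [-0.48592024  0.54497897 -0.33025958]
1.2 [322.63065961  89.57061902]
1.4 [322.63434187  86.94956342]
hinge [322.59812536 142.58242291]
[(0.7, [324.7, 117.1], np.int64(1141), array([ 83, 311]), array([145, 332]))]
[(0.61, [352.2, 201.5], np.int64(887), array([165, 346]), array([252, 360]))]
[129 129 132 138  93  34  37  37  35  35  25  27  17 181 184 179 180 181
 181 182 182 169  21  26  28  28  31  31  30  29  28  28  28  29  31  35
  28  32  31  29  33  31  32  32  27  33  31  28 106 158 133 117  79 179
 172 170 172 172 173 168 170 170 173 170 171 171 171 171 170 171 171 171
 171 173 173 171 171 174 171 170]
```

The lever is flat: it stopped at the predicted 92 mm height under 15 N and its outline reaches row 83. The sleeve is locked and the tool is clear.

```bash
python3 -c "
from h import *
print(ctrl.hand_in())"
```

```text
the job is handed in; nothing more can be done
None
```

The job is handed in at about 25 s: the sleeve locked at the second hole after about 54 mm, held under an 11 N inward push, and the lever is folded flat. The first grasp was too high and slid along the top of the sleeve before I corrected it.

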